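# Stand the fallen can in the shuttle tray and jog it on

### The job

The slimmer aerosol can has fallen off the shuttle tray: stand it upright again in the tray's empty middle place, between the jar and the big can, and take your hand away. Then press the jog button fully down and hold it for three seconds, so that the tray runs on with its load, and let go. Do not knock over the neighbours, and leave everything else where it is.

Things in the scene. Friction and masses are not known exactly. Their poses are not given: they have to be found in the camera images.
- can: The slimmer aerosol can, 200 mm tall, 0.23 to 0.46 kg, lying on the table at the start with its cap to the robot's right. Body 57 mm in diameter up to 168 mm from its foot; above that the cap, 44 mm in diameter and 32 mm long. Origin at the centre of its foot, z axis along the can from foot to cap. It is free to roll.
- big_can: Aerosol can, 65 mm in diameter and 200 mm tall, standing in one end place of the tray. Origin at the centre of its foot, z up.
- jar: Round screw-lid jar, 78 mm in diameter and 74 mm tall, standing in the other end place of the tray (which end each stands at varies). Origin at the centre of its foot, z up.
- shuttle: Fixed aluminium bed under the tray, 130 mm wide (x), 510 mm long (y), with two guide rods and a grey gear box and motor at its back. Origin under its centre on the table; y along the tray's travel, to the robot's left.
- tray_mid (a point): Centre of the tray's floor, on its upper face, 45 mm above the table: the middle of the empty place. x across the tray, y along it (direction of travel). The steel tray is 106 mm wide and 330 mm long, with rims 3 mm thick that stand 11 mm above its floor; inside width 100 mm. The two end places are about 115 mm either side of this point.
- tray (a joint): Travel of the tray along the bed (m): 0 at the start, grows toward the robot's left, end stop at 0.13. While the jog button is down the tray runs by itself at 30 mm/s; when the button comes up it stops at the next notch of its rack (notches every 8 mm) and stays there. It is locked against a push to the left while the button is up.
- jog_top (a point): Centre of the top face of the jog button: a black mushroom button, 44 mm in diameter, on a fixed grey box 80 x 110 x 46 mm. The top face is 69 mm above the table with the button up; it is pressed straight down.
- jog (a joint): Travel of the jog button (m): 0 up, 0.006 fully down. A spring brings it back up; it takes about 3 N to start it and 5.5 N to hold it fully down. The tray starts to run when the button is about 3.5 mm down.
- masking_roll: Loose roll of masking tape lying flat, 100 mm in diameter, 24 mm tall: leave it. Origin at the centre of its underside.
- magnet_square: Loose welding magnet, 23 x 75 x 41 mm: leave it. Origin at the centre of its underside.
Mind the look-alikes: they are no part of the job. What is shaped like the jar but brown is not meant.

How it is judged:
By the outcome, as a careful person would: the job done as asked, in the order asked, and still so for the second after the job is handed in, with the robot touching nothing.
It also fails if it takes over 51 s, if anything falls off the work surface, if the arm or the gripper's body presses on something with over 40 N, if the wrist force passes 120 N, or if a joint passes its speed limit or range.

### The arm

A 7-joint arm with a two-finger parallel gripper is mounted at the origin on a cart in front of the work surface, level with it; the furniture and walls round the work are solid. World frame = base frame: x ahead of the robot, y to its left, z up, the work surface at z = 0. Lengths are in m, angles in rad, forces in N, time in s.
With the tool pointing down it reaches from about 0.425 to 0.925 m from the base axis. Payload 6.8 kg.
Tool frame: the origin (TCP) lies at the very end of the fingers, on their centre line; the grasp point (between the pads) lies 19 mm behind it; z points along the fingers, y is the line along which they close (so a half turn about z gives the same grasp; the last joint's range is limited). The gripper opens to 85 mm and grips with 20 to 120 N. Pads are 22 mm wide; open, the fingers measure 114 mm over their backs; the gripper's body (76 mm by 85 mm) begins 54 mm behind the grasp point. The pads swing forward as they close: fully open they stand 13 mm farther back than shut.
Start: joints at [1.065, 0.477, 0.022, 1.555, -0.011, 1.109, -0.083], TCP at [0.261, -0.622, 0.231] pointing down, gripper open.
Joint ranges: [-2.96, 2.96], [-0.34, 2.1], [-1.41, 1.46], [0.24, 2.44], [-1.37, 4.51], [0.17, 1.92], [-2.96, 2.96]. Speed limits (rad/s): [2.39, 2.39, 3.14, 3.14, 3.14, 3.14, 3.14].

### API

Orientations are given as a unit quaternion [w, x, y, z].
In Python, from station import get_obs, read_camera, hand_in gives the robot as it stands.
- The arm moves only by the tool arm_command, never from a script. Its argument "commands" is one flat list of numbers, 7 for each row, row after row: the shift along the tool's x, y, z in m, then the turn, a rotation vector about the tool's x, y, z in degrees, then the opening, from 0 (shut) to 1 (fully open). In form: [tx, ty, tz, rx, ry, rz, fingers, tx, ty, tz, rx, ry, rz, fingers, ...]. A call has 1 to 8 rows; each row is the pose to reach, as a shift and turn from the pose commanded when the call began, along the tool's axes at that moment; what a row does not reach only later rows make up. A row lasts 1/10 s, in which the tool goes at most 50 mm and 8.59 degrees, less where a joint would pass 70% of its speed; a pose out of reach is approached as far as the arm can. A call with a gripper value outside its range is refused whole. The fingers move at their own pace and stop on an object; "force" is the grip in N (left out, the last holds). Time passes only in rows, so rows that repeat a pose let the fingers close. It gives the time, the measured TCP pose, the force, the opening and the grip force at its end, in the units of the state.
- get_obs(): the state, without advancing time (a new reading comes with each control period).
- read_camera(name): name is "side" or "top"; returns a dict with "img" (480x640x3 uint8, red, green, blue), "camera_matrix" (3x3 intrinsics, pixels), "pose" (4x4, takes a point from camera to world coordinates). Camera axes: x right, y down, z forward; pixel columns grow to the right and rows downward; lengths in m; the calibration is good to about 2 mm. A picture is of the moment at which its call begins. There is no depth.
- hand_in(): hands the job in; it is judged then, once.
The state is a dict: "t": time; "q": joint angles; "joint_vel": joint speeds; "joint_torque": joint torques, N m; "eef_pos": TCP position; "tool_rot": TCP orientation; "contact_force": force on the tool from outside, world axes, zero at the start; "torque": the same for the moment, N m; "gripper_width": opening from 0.0 (shut) to 1.0 (fully open); "grasp_force": force on a finger pad.
Only numpy, scipy, OpenCV 4.12 (cv2) and the standard library are available. Lean on these libraries where they do the work, as an engineer would, in place of code of your own. Each camera call takes 0.05 s, during which the arm holds its last target. There are 200 camera calls.

## Working session

There is one attempt and no reset: what is moved stays moved. The work goes in short steps, Python scripts to look and compute and a tool call to move; the robot and the scene stay as the last step left them, time stands still between calls to the robot, and variables do not carry over. Pictures are saved under pics/ and viewed, at most 12 in all, crops included, and the job is handed in when it is done.

Besides the shell and the picture viewer there is one more tool, called after "Emit:" as name(argument=value, ...), one argument or row to a line, values as JSON. arm_command: Moves the arm, as the interface text tells. Its arguments: {"type":"object","properties":{"commands":{"type":"array","items":{"type":"number"}},"force":{"type":"number"}},"required":["commands"]}

```bash
mkdir -p pics; python3 - <<'E'
from station import get_obs, read_camera
import cv2,numpy as np
for n in("top","side"):
    c=read_camera(n); cv2.imwrite(f"pics/{n}0.png",c["img"][:,:,::-1]); print(n,c["camera_matrix"].tolist(),np.round(c["pose"],4).tolist())
o=get_obs(); print(o)
E
```

```text
top [[577.4784517735246, 0.0, 315.80018922628796], [0.0, 577.4784517735246, 246.53599088220955], [0.0, 0.0, 1.0]] [[0.0115, -0.9831, 0.1826, 0.3199], [-0.9998, -0.0081, 0.0195, -0.0179], [-0.0177, -0.1828, -0.983, 1.213], [0.0, 0.0, 0.0, 1.0]]
side [[585.7287596490961, 0.0, 309.7447412847408], [0.0, 585.7287596490961, 240.61090803912782], [0.0, 0.0, 1.0]] [[-0.9703, -0.1279, 0.2051, 0.2646], [-0.2414, 0.468, -0.8501, 1.1178], [0.0128, -0.8744, -0.485, 0.7222], [0.0, 0.0, 0.0, 1.0]]
{'t': 0.1, 'q': array([ 1.06490843,  0.47773594,  0.02234147,  1.55634842, -0.0115008 ,
        1.10931264, -0.08308642]), 'joint_vel': array([ 0.00041712, -0.00224438,  0.00017396, -0.0004764 ,  0.00028208,
        0.00026679,  0.00158139]), 'joint_torque': array([ 4.54756795e-03, -5.97758961e+01,  1.61362287e+00, -2.81955206e+01,
        1.28466095e-02,  5.04671814e-03, -2.95721463e-05]), 'eef_pos': array([ 0.26126328, -0.62180398,  0.23041227]), 'tool_rot': array([-8.07427211e-04,  9.80281980e-01,  1.97601969e-01, -2.24645461e-04]), 'contact_force': array([ 0.59450309, -1.11560783,  0.02392934]), 'torque': array([0.00164845, 0.02754268, 0.03674124]), 'grasp_force': 0.0, 'gripper_width': 1.0005554533039291}
```

View pics/top0.png

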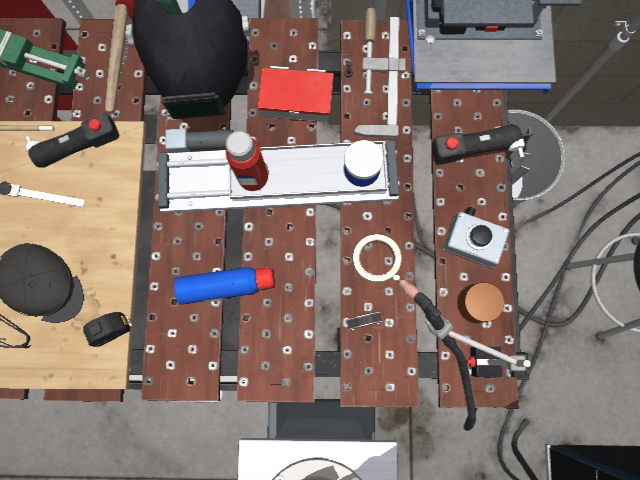

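View pics/side0.png

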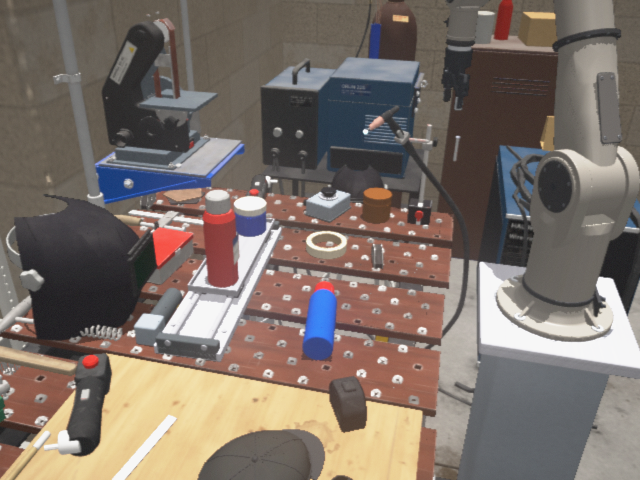

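The top view shows the blue can lying at (176,290) to (272,278) with its red cap to the right. The tray holds the red big can (top at 240,141) and the white/blue jar (364,160). The jog box is at (478,238) with its button at (481,236). Look-alikes are the brown jar (484,302) and the grinders' red buttons (94,125) and (452,143). The black mushroom on the grey box is the one meant. Next I measure and confirm with one crop.

```bash
cat > h.py <<'E'
import numpy as np,cv2
from station import get_obs, read_camera
from scipy.spatial.transform import Rotation as R
def ray(c,uv,z):
    d=c["pose"][:3,:3]@np.linalg.inv(c["camera_matrix"])@[uv[0],uv[1],1]; o=c["pose"][:3,3]
    return o+d*(z-o[2])/d[2]
def proj(c,p):
    q=c["pose"][:3,:3].T@(np.asarray(p)-c["pose"][:3,3]); q=c["camera_matrix"]@q; return q[:2]/q[2]
def tool():
    o=get_obs(); w=o["tool_rot"]; return o["eef_pos"],R.from_quat([w[1],w[2],w[3],w[0]])
E
python3 - <<'E'
from h import *
c=read_camera("top"); im=c["img"]; hsv=cv2.cvtColor(im,cv2.COLOR_RGB2HSV)
def blob(lo,hi,box):
    x0,y0,x1,y1=box; m=cv2.inRange(hsv[y0:y1,x0:x1],np.array(lo),np.array(hi))
    n,l,s,ce=cv2.connectedComponentsWithStats(m); i=1+np.argmax(s[1:,4]); pts=np.argwhere(l==i)[:,::-1]+[x0,y0]
    return pts
b=blob((100,120,50),(130,255,255),(160,240,290,320)); r=cv2.minAreaRect(b.astype(np.float32)); bx=cv2.boxPoints(r);print("body",r,np.round([ray(c,p,.0285) for p in bx],3).tolist())
k=blob((0,120,80),(10,255,255),(245,255,285,300)); r=cv2.minAreaRect(k.astype(np.float32)); print("cap",r,np.round([ray(c,p,.0285) for p in cv2.boxPoints(r)],3).tolist())
for n,lo,hi,box,z in [("jar",(0,0,150),(179,60,255),(342,138,386,175),.119),("btn",(0,0,0),(179,255,60),(462,218,500,252),.069),("redtop",(0,0,90),(179,70,255),(222,128,258,160),.245)]:
    p=blob(lo,hi,box); r=cv2.minEnclosingCircle(p.astype(np.float32)); print(n,r,p.mean(0),ray(c,r[0],z).round(3), r[1]*2/577*(c["pose"][2,3]-z))
cr=np.hstack([cv2.resize(im[100:320,150:430],None,fx=2,fy=2)[:440,:560],cv2.resize(im[190:300,440:500],(240,440))])
cv2.imwrite("pics/crop.png",cr[:,:,::-1])
E
```

```text
body ((214.87001037597656, 285.09002685546875), (27.294321060180664, 82.30722045898438), 81.8698959350586) [[0.472, 0.303, 0.028], [0.498, 0.134, 0.028], [0.442, 0.125, 0.028], [0.416, 0.292, 0.028]]
cap ((267.2353210449219, 283.44122314453125), (34.92512893676758, 19.16031265258789), 75.96376037597656) [[0.492, 0.134, 0.028], [0.502, 0.096, 0.028], [0.432, 0.076, 0.028], [0.422, 0.114, 0.028]]
jar ((363.5, 157.5), 27.10175895690918) [363.92125984 157.14745884] [ 0.703 -0.089  0.119] 0.10276947084422415
btn ((480.81707763671875, 235.23170471191406), 10.33542537689209) [481.03846154 233.48076923] [ 0.558 -0.327  0.069] 0.040983015722796536
redtop ((236.12831115722656, 142.3760986328125), 20.156543731689453) [238.03761349 141.99351492] [0.686 0.144 0.245] 0.06763011244912669
```

View pics/crop.png

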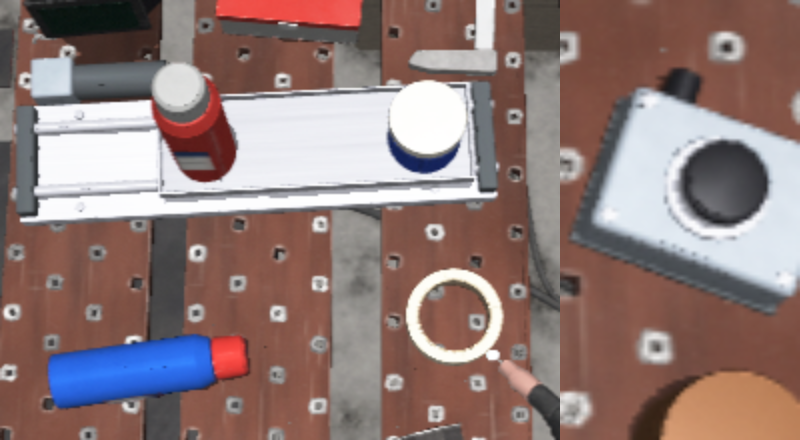

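The crop confirms the blue can with its red cap on the right, the empty tray middle, and the black mushroom button on the grey box (full-image pixel 481,236). The welding torch on its stand lies on the arm's path, so I triangulate it as well as the tray corners.

```bash
cat >> h.py <<'E'
def tri(a,ua,b,ub):
    A=[];y=[]
    for c,u in((a,ua),(b,ub)):
        o=c["pose"][:3,3]; d=ray(c,u,0)-o; d/=np.linalg.norm(d); P=np.eye(3)-np.outer(d,d); A.append(P); y.append(P@o)
    A=np.vstack(A);y=np.hstack(y); p=np.linalg.lstsq(A,y,rcond=None)[0]; return p.round(3),np.linalg.norm(A@p-y).round(3)
def goal(p,x,z,wp=None):
    "tool-frame shift and turn to TCP p with tool axes x,z"
    x=np.array(x,float);z=np.array(z,float);z/=np.linalg.norm(z);x-=z*(x@z);x/=np.linalg.norm(x)
    G=R.from_matrix(np.c_[x,np.cross(z,x),z]); e,T=tool()
    print("shift mm",(T.inv().apply(np.array(p)-e)*1000).round(1),"turn deg",np.degrees((T.inv()*G).as_rotvec()).round(1),"at",e.round(4))
E
python3 - <<'E'
from h import *
t=read_camera("top");s=read_camera("side")
for n,u in dict(FL=(230,197),FR=(387,188),BR=(386,143)).items(): print(n,ray(t,u,.056).round(3))
for n,u in dict(bedFL=(160.5,210),bedFR=(398.5,198),bedBR=(398,141)).items(): print(n,ray(t,u,.04).round(3))
print("jar",ray(t,(363.7,159.7),.119),"big",ray(t,(240,143.5),.245),"can top",ray(t,(273,279),.0285))
print("torch tip",tri(t,(400,281),s,(368,131)),"clamp",tri(t,(445,330),s,(402,137)),"pole end",tri(t,(523,366),s,(433,142)),"cable",tri(t,(470,425),s,(460,290)))
foot=np.array([.444,.2975]);d=np.array([.470-.444,.1295-.2975]);d/=np.linalg.norm(d)
print("d",d,"grasp",foot+.145*d, "side check foot",proj(s,[*foot,.0285]),"cap end",proj(s,[*(foot+.2*d),.0285]))
print("btn side",proj(s,[.558,-.327,.069]))
E
```

```text
FL [0.638 0.184 0.056]
FR [ 0.659 -0.141  0.056]
BR [ 0.758 -0.14   0.056]
bedFL [0.613 0.333 0.04 ]
bedFR [ 0.643 -0.167  0.04 ]
bedBR [ 0.768 -0.167  0.04 ]
jar [ 0.69867706 -0.08899967  0.119     ] big [0.68384389 0.13749249 0.245     ] can top [0.47087381 0.09334313 0.0285    ]
torch tip (array([ 0.436, -0.133,  0.306]), np.float64(0.002)) clamp (array([ 0.363, -0.208,  0.274]), np.float64(0.005)) pole end (array([ 0.301, -0.347,  0.221]), np.float64(0.004)) cable (array([ 0.165, -0.36 , -0.218]), np.float64(0.01))
d [ 0.15294118 -0.98823529] grasp [0.46617647 0.15420588] side check foot [317.98565741 349.9000462 ] cap end [325.31552741 289.2400902 ]
btn side [330.07418521 188.62345848]
```

Emit:
arm_command(
  commands=[0.17, 0.005, -0.17, 0, 0, 0, 1, 0.17, 0.005, -0.17, 0, 0, 0, 1, 0.17, 0.005, -0.17, 0, 0, 0, 1, 0.17, 0.005, -0.17, 0, 0, -8, 1, 0.17, 0.005, -0.17, 0, 0, -16, 1, 0.45, -0.13, -0.17, 0, 0, -24, 1, 0.45, -0.13, -0.17, 0, 0, -30, 1, 0.45, -0.13, -0.17, 0, 0, -30, 1],
)

```text
t: 1.05
eef_pos: [0.5204, -0.4473, 0.4014]
tool_rot: [0.0, 0.895, 0.446, 0.0]
contact_force: [0.0, 0.2, -0.1]
gripper_width: 1.0
grasp_force: 0.0
```

```bash
python3 - <<'E'
from h import *
print(get_obs()["q"].round(2))
goal([.62,-.2,.4],[-.1,1,0],[0,0,-1])
goal([.62,.05,.4],[-.153,.988,0],[0,0,-1])
E
```

```text
[ 0.72  0.41 -0.15  1.28  0.06  1.46 -0.07]
shift mm [257.4 -69.7   1.4] turn deg [  0.    0.  -42.8] at [ 0.5204 -0.4473  0.4014]
shift mm [ 456.8 -220.4    1.4] turn deg [  0.    0.  -45.9] at [ 0.5204 -0.4473  0.4014]
```

Emit:
arm_command(
  commands=[0.26, -0.07, 0, 0, 0, -8, 1, 0.26, -0.07, 0, 0, 0, -16, 1, 0.26, -0.07, 0, 0, 0, -24, 1, 0.26, -0.07, 0, 0, 0, -30, 1, 0.26, -0.07, 0, 0, 0, -38, 1, 0.455, -0.22, 0, 0, 0, -46, 1, 0.455, -0.22, 0, 0, 0, -46, 1, 0.455, -0.22, 0, 0, 0, -46, 1],
)

```text
t: 1.85
eef_pos: [0.6167, -0.0653, 0.4012]
tool_rot: [-0.0, 0.651, 0.759, -0.0]
contact_force: [0.8, -0.1, -0.4]
gripper_width: 1.002
grasp_force: 0.0
```

```bash
python3 - <<'E'
from h import *
print(get_obs()["q"].round(2))
d=np.array([.153,-.988,0]); th=np.radians(25); z=-d*np.sin(th)+[0,0,-np.cos(th)]
g=np.array([.466,.154,.0285]); p=g+.019*z; print(z,p)
goal(p-.13*z+[0.02,0,0.03],-d,z); goal(p-.13*z,-d,z); goal(p,-d,z)
E
```

```text
[ 0.33  0.32 -0.44  1.43  0.13  1.42  0.05]
[-0.06466059  0.41754684 -0.90630779] [0.46477145 0.16193339 0.01128015]
shift mm [189.8 -95.6 242.1] turn deg [-0. 25. -0.] at [ 0.6167 -0.0653  0.4012]
shift mm [ 192.8 -115.4  272.1] turn deg [-0. 25. -0.] at [ 0.6167 -0.0653  0.4012]
shift mm [ 247.8 -115.4  389.9] turn deg [-0. 25. -0.] at [ 0.6167 -0.0653  0.4012]
```

Emit:
arm_command(
  commands=[0.1, -0.0, 0.1, 0, 5, 0, 1, 0.1, -0.0, 0.1, 0, 10, 0, 1, 0.1, -0.0, 0.1, 0, 15, 0, 1, 0.19, -0.115, 0.25, 0, 20, 0, 1, 0.19, -0.115, 0.25, 0, 25, 0, 1, 0.19, -0.115, 0.25, 0, 25, 0, 1, 0.19, -0.115, 0.25, 0, 25, 0, 1, 0.19, -0.115, 0.25, 0, 25, 0, 1],
)

```text
t: 2.65
eef_pos: [0.4673, 0.1041, 0.1476]
tool_rot: [-0.168, 0.635, 0.742, 0.137]
contact_force: [-0.3, -0.2, 0.3]
gripper_width: 0.996
grasp_force: 0.0
```

```bash
python3 - <<'E'
from h import *
print(get_obs()["q"].round(2))
d=np.array([.153,-.988,0]); th=np.radians(25); z=-d*np.sin(th)+[0,0,-np.cos(th)]
g=np.array([.466,.154,.0285]); p=g+.019*z
goal(p-.13*z,-d,z); goal(p,-d,z)
t=read_camera("top");s=read_camera("side")
im=np.hstack([cv2.resize(t["img"][190:340,150:350],(400,300)),cv2.resize(s["img"][200:400,220:480],(390,300))])
cv2.imwrite("pics/pre.png",im[:,:,::-1])
E
```

```text
[ 0.45  0.4  -0.62  2.05 -0.29  0.8   0.24]
shift mm [-5.5  6.5 17.8] turn deg [-0.6 -0.1 -0. ] at [0.4673 0.1041 0.1476]
shift mm [ -5.7   7.8 147.8] turn deg [-0.6 -0.1 -0. ] at [0.4673 0.1041 0.1476]
```

View pics/pre.png

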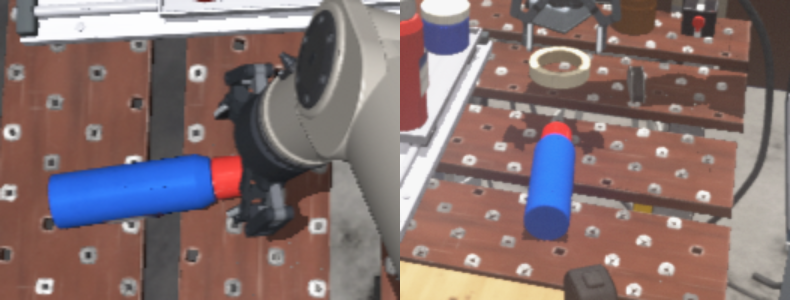

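The gripper sits over the cap end, in line with the can axis; its fingers straddle the cap around crop pixels (255,90) and (255,215). I go in and grip.

Emit:
arm_command(
  commands=[-0.006, 0.008, 0.05, 0, 0, 0, 1, -0.006, 0.008, 0.09, 0, 0, 0, 1, -0.006, 0.008, 0.12, 0, 0, 0, 1, -0.006, 0.008, 0.146, 0, 0, 0, 1, -0.006, 0.008, 0.146, 0, 0, 0, 1, -0.006, 0.008, 0.146, 0, 0, 0, 0.6, -0.006, 0.008, 0.146, 0, 0, 0, 0.3, -0.006, 0.008, 0.146, 0, 0, 0, 0],
  force=100,
)

```text
t: 3.55
eef_pos: [0.4757, 0.1588, 0.0185]
tool_rot: [-0.163, 0.636, 0.741, 0.142]
contact_force: [-1.1, -3.4, 8.6]
gripper_width: 0.632
grasp_force: 103.1
```

Emit:
arm_command(
  commands=[0, 0, 0, 0, 0, 0, 0, 0, 0, 0, 0, 0, 0, 0],
)

```text
t: 3.75
eef_pos: [0.4757, 0.1588, 0.0185]
tool_rot: [-0.163, 0.636, 0.741, 0.142]
contact_force: [-1.8, -3.2, 8.9]
gripper_width: 0.634
grasp_force: 103.1
```

```bash
python3 - <<'E'
from h import *
print(get_obs()["q"].round(2))
e,T=tool(); d=np.array([.153,-.988,0])
print("TCP z",e, "tool z",T.apply([0,0,1]))
gp=e-.019*T.apply([0,0,1]); print("grasp from foot",(gp-[.444,.2975,0])@d, "gp",gp)
print("world up .25 in tool",T.inv().apply([0,0,.25]).round(3))
t=read_camera("top");cv2.imwrite("pics/grip.png",cv2.resize(t["img"][190:340,150:350],(600,450))[:,:,::-1])
E
```

```text
[ 0.29  0.64 -0.57  2.1  -0.23  0.47  0.18]
TCP z [0.47570987 0.15878847 0.01846819] tool z [-0.06042366  0.41720091 -0.90680339]
grasp from foot 0.14990595283093971 gp [0.47685792 0.15086165 0.03569746]
world up .25 in tool [ 0.105  0.001 -0.227]
```

View pics/grip.png

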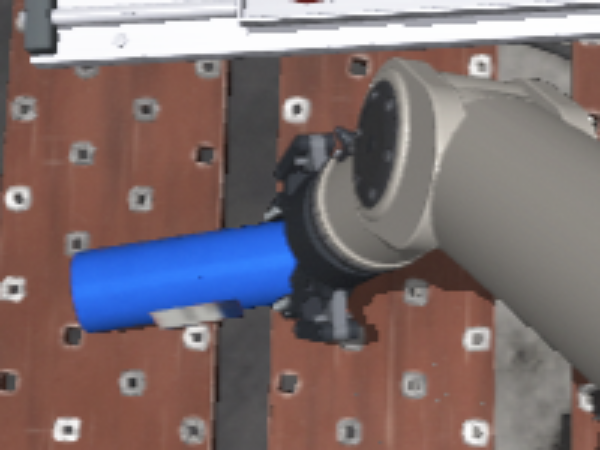

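The grip sits about 7 mm above the can's axis, because I measured the pre-grasp pose before the arm had settled. I open, go deeper and grip again.

Emit:
arm_command(
  commands=[0, 0, 0, 0, 0, 0, 0.85, 0, 0, 0.008, 0, 0, 0, 0.85, 0, 0, 0.008, 0, 0, 0, 0.85, 0, 0, 0.008, 0, 0, 0, 0.5, 0, 0, 0.008, 0, 0, 0, 0, 0, 0, 0.008, 0, 0, 0, 0, 0, 0, 0.008, 0, 0, 0, 0, 0, 0, 0.008, 0, 0, 0, 0],
  force=110,
)

```text
t: 4.6
eef_pos: [0.4733, 0.1631, 0.0097]
tool_rot: [-0.164, 0.635, 0.741, 0.141]
contact_force: [-1.0, -3.7, 7.2]
gripper_width: 0.637
grasp_force: 114.0
```

Emit:
arm_command(
  commands=[0.01, 0, -0.02, 0, 0, 0, 0, 0.025, 0, -0.055, 0, 0, 0, 0, 0.045, 0, -0.095, 0, 0, 0, 0, 0.065, 0, -0.14, 0, 0, 0, 0, 0.085, 0, -0.185, 0, 0, 0, 0, 0.115, 0, -0.245, 0, 0, 0, 0, 0.115, 0, -0.245, 0, 0, 0, 0, 0.115, 0, -0.245, 0, 0, 0, 0],
)

```text
t: 5.4
eef_pos: [0.474, 0.1641, 0.282]
tool_rot: [-0.162, 0.635, 0.742, 0.142]
contact_force: [0.4, -0.1, -4.5]
gripper_width: 0.642
grasp_force: 117.5
```

```bash
python3 - <<'E'
from h import *
print(get_obs()["q"].round(2))
s=read_camera("side");t=read_camera("top"); cv2.imwrite("pics/lift.png",np.hstack([t["img"][100:400,100:420],s["img"][150:450,150:470]])[:,:,::-1])
th=np.radians(25); a=np.radians(-3.5)
# final: cap up => tool x = -(up) side; heading f
for az in (0,20):
    f=np.array([np.cos(np.radians(az)),np.sin(np.radians(az)),0]); z=f*np.cos(th)+[0,0,-np.sin(th)]
    goal([.60,.06,.30],[0,0,-1],z)
d=np.array([.153,-.988,0]); 
goal([.55,.14,.32],[0,0,-1],d*np.cos(th)+[0,0,-np.sin(th)])
E
```

```text
[ 0.39  0.22 -0.65  1.92 -0.35  1.03  0.09]
shift mm [-101.   110.7  -71.2] turn deg [-30.5 -73.3 -83.3] at [0.472  0.1632 0.2783]
shift mm [-101.   110.7  -71.2] turn deg [ -37.6  -63.7 -102.9] at [0.472  0.1632 0.2783]
shift mm [-14.   73.5 -52.7] turn deg [ -0.1 -89.9   0.1] at [0.472  0.1632 0.2783]
```

View pics/lift.png

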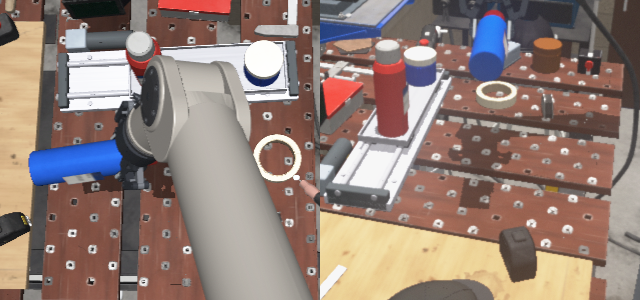

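The can is firmly held and level, and nothing else has moved. Next I tilt it upright away from the neighbours.

```bash
python3 - <<'E'
from h import *
th=np.radians(25)
goal([.57,.06,.40],[0,0,-1],[np.cos(th),0,-np.sin(th)])
E
```

```text
shift mm [ -54.7   80.8 -159.9] turn deg [-30.5 -73.3 -83.3] at [0.472  0.1632 0.2783]
```

Emit:
arm_command(
  commands=[-0.055, 0.08, -0.16, -2, -5, -6, 0, -0.055, 0.08, -0.16, -4, -10, -12, 0, -0.055, 0.08, -0.16, -6, -16, -18, 0, -0.055, 0.08, -0.16, -8, -20, -23, 0, -0.055, 0.08, -0.16, -10, -25, -28, 0, -0.055, 0.08, -0.16, -12, -30, -34, 0, -0.055, 0.08, -0.16, -14, -34, -39, 0, -0.055, 0.08, -0.16, -16, -38, -43, 0],
)

```text
t: 6.3
eef_pos: [0.5685, 0.06, 0.3978]
tool_rot: [0.226, 0.35, 0.906, 0.078]
contact_force: [0.2, 0.0, -4.8]
gripper_width: 0.639
grasp_force: 118.2
```

```bash
python3 - <<'E'
from h import *
print(get_obs()["q"].round(2))
th=np.radians(25)
goal([.57,.06,.40],[0,0,-1],[np.cos(th),0,-np.sin(th)])
E
```

```text
[ 0.38 -0.03 -0.65  1.9   0.17  0.81  0.46]
shift mm [-1.8  1.5 -1.3] turn deg [-14.7 -35.3 -40.2] at [0.5685 0.06   0.3978]
```

```bash
python3 - <<'E'
from h import *
th=np.radians(25)
goal([.64,.03,.42],[0,0,-1],[np.cos(th),0,-np.sin(th)])
E
```

```text
shift mm [-74.6  27.2  14. ] turn deg [-14.7 -35.3 -40.2] at [0.5685 0.06   0.3978]
```

Emit:
arm_command(
  commands=[-0.02, 0.01, 0.003, -2, -5, -5.5, 0, -0.04, 0.015, 0.006, -4, -10, -11, 0, -0.06, 0.02, 0.01, -6, -15, -17, 0, -0.075, 0.027, 0.014, -8, -20, -22.5, 0, -0.075, 0.027, 0.014, -10, -25, -28, 0, -0.075, 0.027, 0.014, -12, -30, -34, 0, -0.075, 0.027, 0.014, -14.7, -35.3, -40, 0, -0.075, 0.027, 0.014, -14.7, -35.3, -40, 0],
)

```text
t: 7.1
eef_pos: [0.6436, 0.0201, 0.4235]
tool_rot: [0.502, 0.069, 0.862, 0.001]
contact_force: [0.6, -1.1, -3.4]
gripper_width: 0.641
grasp_force: 118.3
```

```bash
python3 - <<'E'
from h import *
s=read_camera("side");t=read_camera("top"); print(get_obs()["q"].round(2))
th=np.radians(25)
goal([.64,.03,.42],[0,0,-1],[np.cos(th),0,-np.sin(th)])
cv2.imwrite("pics/up.png",np.hstack([cv2.resize(t["img"][60:360,120:440],(400,375)),cv2.resize(s["img"][80:380,110:430],(400,375))])[:,:,::-1])
np.save("side_up.npy",s["img"])
E
```

```text
[ 0.46 -0.06 -0.7   2.16  1.54  0.25 -0.24]
shift mm [ 5.5  9.7 -2.1] turn deg [-4.2 -4.6 -6.7] at [0.6434 0.0196 0.4231]
```

View pics/up.png

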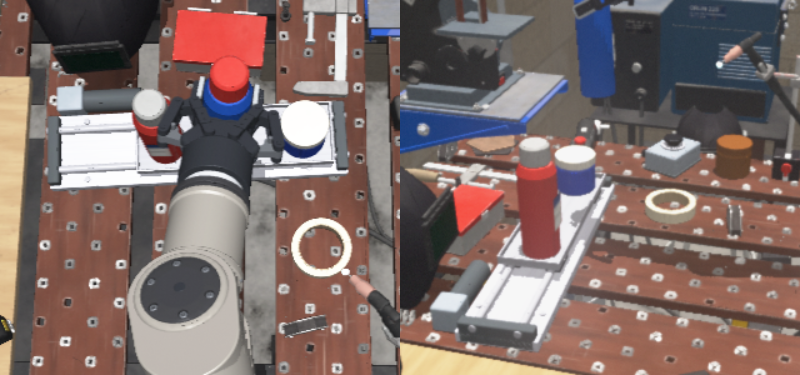

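The can is upright in the gripper with its cap up, above the middle place. Next I finish the rotation directly above the place.

```bash
python3 - <<'E'
from h import *
th=np.radians(25)
goal([.714,.024,.40],[0,0,-1],[np.cos(th),0,-np.sin(th)])
E
```

```text
shift mm [-13.9  11.1  72.3] turn deg [-4.2 -4.6 -6.7] at [0.6434 0.0196 0.4231]
```

Emit:
arm_command(
  commands=[-0.005, 0.004, 0.025, -1.5, -1.5, -2, 0, -0.01, 0.008, 0.05, -3, -3, -4.5, 0, -0.014, 0.011, 0.072, -4.2, -4.6, -6.7, 0, -0.014, 0.011, 0.072, -4.2, -4.6, -6.7, 0, -0.014, 0.011, 0.072, -4.2, -4.6, -6.7, 0, -0.014, 0.011, 0.072, -4.2, -4.6, -6.7, 0],
)

```text
t: 7.8
eef_pos: [0.7152, 0.0245, 0.4043]
tool_rot: [0.539, 0.001, 0.842, 0.0]
contact_force: [-0.1, -0.4, -3.9]
gripper_width: 0.638
grasp_force: 118.2
```

```bash
python3 - <<'E'
from h import *
print(get_obs()["q"].round(2))
th=np.radians(25)
goal([.714,.024,.40],[0,0,-1],[np.cos(th),0,-np.sin(th)])
s=read_camera("side");im=s["img"];hsv=cv2.cvtColor(im,cv2.COLOR_RGB2HSV)
e,T=tool(); gp=e-.019*T.apply([0,0,1]); up=T.apply([-1,0,0]); print("gp",gp.round(3),"up",up.round(3))
m=cv2.inRange(hsv,np.array((105,180,60)),np.array((125,255,255))); u=proj(s,gp); f=proj(s,gp-.146*up); print("side proj grasp,foot",u,f)
rows=[]
for r in range(int(u[1])+15,int(f[1])-15,4):
    xs=np.where(m[r,int(u[0])-45:int(u[0])+45])[0]
    if len(xs)>10: rows.append((r,xs.min()+int(u[0])-45,xs.max()+int(u[0])-45))
print(rows[::3])
# predicted edges for vertical can
for k in(-.04,-.07,-.1,-.13):
    p=gp+[0,0,k]; print(k,proj(s,p).round(1))
x0,y0=int(u[0])-110,max(0,int(u[1])-90); cv2.imwrite("pics/vert.png",cv2.resize(im[y0:y0+300,x0:x0+220],None,fx=2,fy=2)[:,:,::-1]); print(x0,y0)
E
```

```text
[ 0.45  0.13 -0.69  2.11  2.26  0.33 -0.74]
shift mm [ 4.4 -0.6  0.7] turn deg [-0.   0.2 -0.2] at [0.7152 0.0245 0.4043]
gp [0.698 0.025 0.413] up [ 0.418 -0.002  0.909]
side proj grasp,foot [229.16264069  91.74100109] [260.15111482 157.56421988]
[]
-0.04 [230.2 111.4]
-0.07 [231.  125.8]
-0.1 [231.8 139.8]
-0.13 [232.5 153.5]
119 1
```

View pics/vert.png

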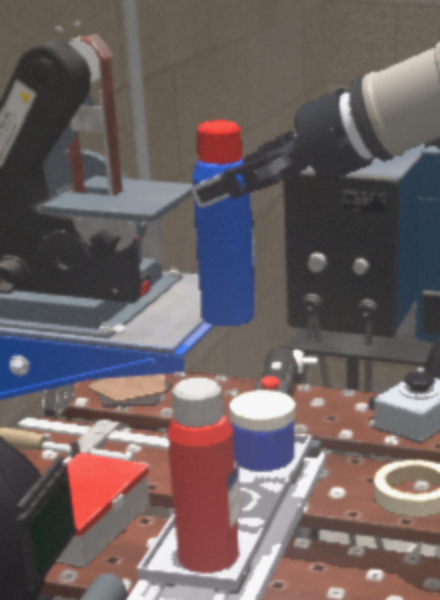

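The can hangs vertically: its axis slope in the picture matches the upright red can's. It is over the middle place, with the foot about 0.22 m above the floor, so I lower it.

Emit:
arm_command(
  commands=[0.025, 0, 0.012, 0, 0, 0, 0, 0.055, 0, 0.025, 0, 0, 0, 0, 0.09, 0, 0.041, 0, 0, 0, 0, 0.12, 0, 0.055, 0, 0, 0, 0, 0.15, 0, 0.069, 0, 0, 0, 0, 0.175, 0, 0.0805, 0, 0, 0, 0, 0.187, 0, 0.086, 0, 0, 0, 0, 0.187, 0, 0.086, 0, 0, 0, 0],
)

```text
t: 8.65
eef_pos: [0.7154, 0.0238, 0.1978]
tool_rot: [0.538, 0.001, 0.843, -0.001]
contact_force: [-0.3, 0.2, -3.9]
gripper_width: 0.64
grasp_force: 118.4
```

```bash
python3 - <<'E'
from h import *
print(get_obs()["q"].round(2), get_obs()["contact_force"])
th=np.radians(25)
goal([.714,.024,.19],[0,0,-1],[np.cos(th),0,-np.sin(th)])
s=read_camera("side");t=read_camera("top")
cv2.imwrite("pics/low.png",np.hstack([cv2.resize(t["img"][110:230,210:410],(500,300)),cv2.resize(s["img"][150:330,160:300],(300,386))[:300]])[:,:,::-1])
E
```

```text
[ 0.42  0.57 -0.75  2.26  2.65  0.85 -0.97] [-0.29485529  0.18599884 -3.9212718 ]
shift mm [7.6 0.2 2. ] turn deg [-0.2  0.1 -0.1] at [0.7154 0.0238 0.1978]
```

View pics/low.png

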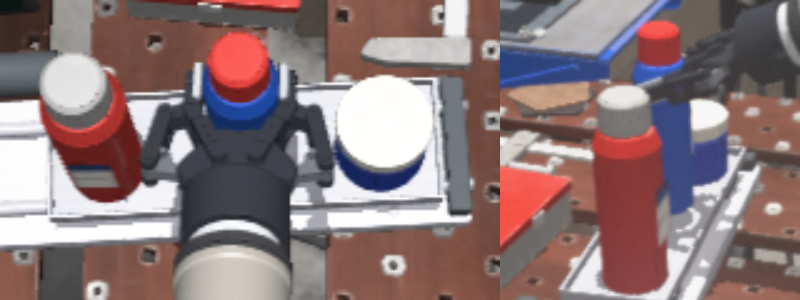

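The can hangs centred between the big can (left) and the jar (right). I lower it gently to contact.

Emit:
arm_command(
  commands=[0.003, 0, 0.0014, 0, 0, 0, 0, 0.006, 0, 0.0028, 0, 0, 0, 0, 0.008, 0, 0.0037, 0, 0, 0, 0, 0.008, 0, 0.0037, 0, 0, 0, 0],
)

```text
t: 9.15
eef_pos: [0.7164, 0.0246, 0.1918]
tool_rot: [0.541, 0.001, 0.841, -0.0]
contact_force: [-0.1, -0.5, -3.9]
gripper_width: 0.636
grasp_force: 118.4
```

Emit:
arm_command(
  commands=[0.002, 0, 0.001, 0, 0, 0, 0, 0.0035, 0, 0.0016, 0, 0, 0, 0, 0.0035, 0, 0.0016, 0, 0, 0, 0],
)

```text
t: 9.45
eef_pos: [0.7164, 0.0247, 0.1876]
tool_rot: [0.54, 0.001, 0.841, -0.0]
contact_force: [-0.7, 0.2, -3.8]
gripper_width: 0.641
grasp_force: 118.4
```

Emit:
arm_command(
  commands=[0.002, 0, 0.001, 0, 0, 0, 0, 0.0035, 0, 0.0016, 0, 0, 0, 0, 0.0035, 0, 0.0016, 0, 0, 0, 0],
)

```text
t: 9.75
eef_pos: [0.7163, 0.0247, 0.1837]
tool_rot: [0.54, 0.001, 0.841, -0.0]
contact_force: [-0.8, -0.6, -3.1]
gripper_width: 0.642
grasp_force: 118.4
```

Emit:
arm_command(
  commands=[0.001, 0, 0.0005, 0, 0, 0, 0, 0.002, 0, 0.001, 0, 0, 0, 0, 0.002, 0, 0.001, 0, 0, 0, 0],
)

```text
t: 10.05
eef_pos: [0.7165, 0.0247, 0.1817]
tool_rot: [0.541, 0.001, 0.841, -0.0]
contact_force: [0.1, -0.5, -4.1]
gripper_width: 0.641
grasp_force: 118.5
```

Emit:
arm_command(
  commands=[0.001, 0, 0.0005, 0, 0, 0, 0, 0.002, 0, 0.001, 0, 0, 0, 0, 0.002, 0, 0.001, 0, 0, 0, 0],
)

```text
t: 10.35
eef_pos: [0.7166, 0.0247, 0.1795]
tool_rot: [0.541, 0.001, 0.841, -0.0]
contact_force: [-0.6, -0.5, -4.1]
gripper_width: 0.638
grasp_force: 118.5
```

Emit:
arm_command(
  commands=[0.001, 0, 0.0005, 0, 0, 0, 0, 0.002, 0, 0.001, 0, 0, 0, 0, 0.002, 0, 0.001, 0, 0, 0, 0],
)

```text
t: 10.65
eef_pos: [0.7175, 0.0248, 0.1786]
tool_rot: [0.542, 0.001, 0.841, -0.0]
contact_force: [-0.2, -0.7, 1.1]
gripper_width: 0.639
grasp_force: 118.0
```

Contact is felt: the can's weight is now on the tray. I release and back out along the tool axis.

Emit:
arm_command(
  commands=[0, 0, 0, 0, 0, 0, 0.75, 0, 0, 0, 0, 0, 0, 0.9, 0, 0, 0, 0, 0, 0, 0.95, 0, 0, -0.01, 0, 0, 0, 0.95, 0, 0, -0.03, 0, 0, 0, 0.95, 0, 0, -0.06, 0, 0, 0, 0.95, 0, 0, -0.1, 0, 0, 0, 0.95, 0, 0, -0.14, 0, 0, 0, 0.95],
)

```text
t: 11.45
eef_pos: [0.6229, 0.0299, 0.2196]
tool_rot: [0.534, -0.003, 0.846, -0.002]
contact_force: [0.5, 1.2, -3.4]
gripper_width: 0.954
grasp_force: 0.0
```

```bash
python3 - <<'E'
from h import *
print(get_obs()["q"].round(2))
s=read_camera("side");t=read_camera("top")
cv2.imwrite("pics/rel.png",np.hstack([cv2.resize(t["img"][110:230,210:410],(500,300)),cv2.resize(s["img"][150:330,160:300],(300,386))[:300]])[:,:,::-1])
goal([.55,-.15,.40],[0,1,0],[0,0,-1]); goal([.55,.0,.40],[0,0,-1],[1,0,-1])
E
```

```text
[ 0.77  0.61 -1.22  2.43  2.48  1.   -0.74]
shift mm [-130.4 -178.5 -143.9] turn deg [50.5 50.1 79.3] at [0.6243 0.0292 0.2214]
shift mm [-129.8  -28.5 -143.6] turn deg [ 0.1 19.7 -0.2] at [0.6243 0.0292 0.2214]
```

View pics/rel.png

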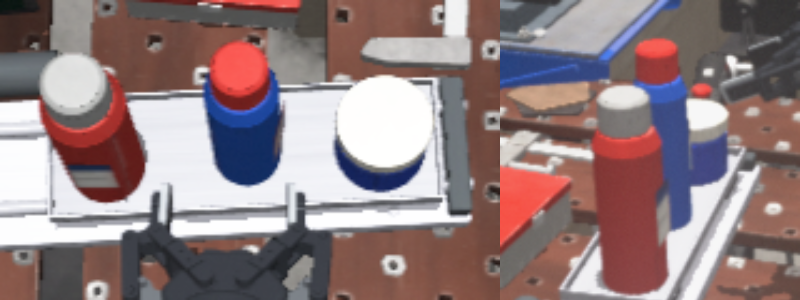

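The can stands upright in the middle place, its foot inside the rims and both neighbours untouched. I rise and turn the tool back down, then close the fingers and go to the button.

Emit:
arm_command(
  commands=[-0.03, 0, -0.014, 0, 0, 0, 0.9, -0.07, 0, -0.032, 0, 0, 0, 0.9, -0.11, 0, -0.05, 0, 0, 0, 0.9, -0.15, 0, -0.07, 0, 0, 0, 0.9, -0.18, -0.01, -0.085, 0, 0, 0, 0.5, -0.18, -0.02, -0.085, 0, 0, 0, 0, -0.18, -0.02, -0.085, 0, 0, 0, 0],
  force=40,
)

```text
t: 12.25
eef_pos: [0.6274, 0.0026, 0.4265]
tool_rot: [0.54, 0.004, 0.842, -0.004]
contact_force: [-0.0, -0.1, -0.0]
gripper_width: 0.394
grasp_force: 0.0
```

```bash
python3 - <<'E'
from h import *
print(get_obs()["q"].round(2))
for a in (90,60): goal([.6,-.2,.40],[np.cos(np.radians(a)),np.sin(np.radians(a)),0],[0,0,-1])
E
```

```text
[ 0.82 -0.11 -0.92  2.24  2.77  0.17 -1.33]
shift mm [  35.1 -202.9  -11.5] turn deg [50.3 51.1 78.7] at [0.6274 0.0026 0.4265]
shift mm [  35.1 -202.9  -11.5] turn deg [ 66.7  39.2 104.2] at [0.6274 0.0026 0.4265]
```

Emit:
arm_command(
  commands=[0.0, -0.02, 0, 3.5, 3.5, 5.5, 0, 0.005, -0.04, 0, 7, 7, 11, 0, 0.01, -0.06, 0, 10.5, 10.5, 16.5, 0, 0.015, -0.08, 0, 14, 14, 22, 0, 0.02, -0.1, 0, 17.5, 17.5, 27.5, 0, 0.025, -0.13, 0, 21, 21, 33, 0, 0.03, -0.16, 0, 24.5, 24.5, 38.5, 0, 0.035, -0.19, 0, 28, 28, 44, 0],
)

```text
t: 13.05
eef_pos: [0.6173, -0.1281, 0.4015]
tool_rot: [0.457, 0.181, 0.871, -0.02]
contact_force: [0.4, -0.3, 0.0]
gripper_width: -0.002
grasp_force: 0.0
```

```bash
python3 - <<'E'
from h import *
print(get_obs()["q"].round(2))
for a in (90,60): goal([.6,-.25,.35],[np.cos(np.radians(a)),np.sin(np.radians(a)),0],[0,0,-1])
E
```

```text
[ 0.33 -0.08 -0.31  2.17  1.    0.2   0.27]
shift mm [  14.1 -126.3   40.8] turn deg [38.8 42.4 61.2] at [ 0.6173 -0.1281  0.4015]
shift mm [  14.1 -126.3   40.8] turn deg [51.4 32.8 88.4] at [ 0.6173 -0.1281  0.4015]
```

Emit:
arm_command(
  commands=[0.0, -0.02, 0.01, 5, 5, 7, 0, 0.005, -0.04, 0.02, 9, 10, 14, 0, 0.01, -0.06, 0.03, 14, 15, 22, 0, 0.014, -0.08, 0.04, 19, 20, 29, 0, 0.014, -0.1, 0.04, 23, 25, 36, 0, 0.014, -0.126, 0.04, 27, 30, 43, 0, 0.014, -0.126, 0.04, 33, 36, 52, 0, 0.014, -0.126, 0.04, 38.8, 42.4, 61, 0],
)

```text
t: 13.85
eef_pos: [0.5997, -0.2509, 0.3515]
tool_rot: [0.098, 0.628, 0.772, -0.008]
contact_force: [1.6, -1.0, 0.2]
gripper_width: -0.001
grasp_force: 0.0
```

```bash
python3 - <<'E'
from h import *
print(get_obs()["q"].round(2))
for z in (.25,.10): goal([.558,-.327,z],[0,1,0],[0,0,-1])
E
```

```text
[ 0.36  0.26 -0.13  1.61  0.15  1.11  0.38]
shift mm [-49.5 -67.8 103.9] turn deg [ 7.3  8.6 11.6] at [ 0.5997 -0.2509  0.3515]
shift mm [-25.5 -84.4 251. ] turn deg [ 7.3  8.6 11.6] at [ 0.5997 -0.2509  0.3515]
```

Emit:
arm_command(
  commands=[-0.02, -0.03, 0.04, 4, 4.3, 5.8, 0, -0.035, -0.05, 0.075, 7.3, 8.6, 11.6, 0, -0.049, -0.068, 0.104, 7.3, 8.6, 11.6, 0, -0.049, -0.068, 0.104, 7.3, 8.6, 11.6, 0, -0.049, -0.068, 0.104, 7.3, 8.6, 11.6, 0],
)

```text
t: 14.35
eef_pos: [0.5586, -0.3259, 0.2481]
tool_rot: [0.0, 0.704, 0.71, -0.001]
contact_force: [0.7, 1.0, 1.1]
gripper_width: 0.0
grasp_force: 0.0
```

```bash
python3 - <<'E'
from h import *
print(get_obs()["q"].round(2))
for z in (.11,.08): goal([.558,-.327,z],[0,1,0],[0,0,-1])
E
```

```text
[ 0.49  0.42 -0.07  1.6   0.03  1.12  0.41]
shift mm [ -0.9  -0.5 138.1] turn deg [-0.   0.1  0.4] at [ 0.5586 -0.3259  0.2481]
shift mm [ -0.9  -0.5 168.1] turn deg [-0.   0.1  0.4] at [ 0.5586 -0.3259  0.2481]
```

Emit:
arm_command(
  commands=[-0.001, 0, 0.045, 0, 0, 0, 0, -0.001, 0, 0.09, 0, 0, 0, 0, -0.001, 0, 0.13, 0, 0, 0, 0, -0.001, 0, 0.155, 0, 0, 0, 0, -0.001, 0, 0.165, 0, 0, 0, 0, -0.001, 0, 0.168, 0, 0, 0, 0, -0.001, 0, 0.168, 0, 0, 0, 0],
)

```text
t: 15.05
eef_pos: [0.5607, -0.3253, 0.0817]
tool_rot: [0.001, 0.703, 0.711, 0.001]
contact_force: [0.4, 0.6, 0.4]
gripper_width: -0.003
grasp_force: 0.0
```

Emit:
arm_command(
  commands=[0, 0, 0.01, 0, 0, 0, 0, 0, 0, 0.0195, 0, 0, 0, 0, 0, 0, 0.0195, 0, 0, 0, 0],
)

```text
t: 15.35
eef_pos: [0.5612, -0.3261, 0.0628]
tool_rot: [0.002, 0.703, 0.711, 0.002]
contact_force: [-1.5, 0.6, 13.5]
gripper_width: -0.004
grasp_force: 7.3
```

The button is bottomed out (13.5 N, z 0.063). I hold it.

Emit:
arm_command(
  commands=[0, 0, 0, 0, 0, 0, 0, 0, 0, 0, 0, 0, 0, 0, 0, 0, 0, 0, 0, 0, 0, 0, 0, 0, 0, 0, 0, 0, 0, 0, 0, 0, 0, 0, 0, 0, 0, 0, 0, 0, 0, 0, 0, 0, 0, 0, 0, 0, 0, 0, 0, 0, 0, 0, 0, 0],
)

```text
t: 16.15
eef_pos: [0.5612, -0.3261, 0.0628]
tool_rot: [0.002, 0.703, 0.711, 0.002]
contact_force: [-2.1, 1.5, 14.6]
gripper_width: -0.003
grasp_force: 7.1
```

Emit:
arm_command(
  commands=[0, 0, 0, 0, 0, 0, 0, 0, 0, 0, 0, 0, 0, 0, 0, 0, 0, 0, 0, 0, 0, 0, 0, 0, 0, 0, 0, 0, 0, 0, 0, 0, 0, 0, 0, 0, 0, 0, 0, 0, 0, 0, 0, 0, 0, 0, 0, 0, 0, 0, 0, 0, 0, 0, 0, 0],
)

```text
t: 16.95
eef_pos: [0.5612, -0.3261, 0.0628]
tool_rot: [0.002, 0.703, 0.711, 0.002]
contact_force: [-1.7, 1.8, 14.2]
gripper_width: -0.001
grasp_force: 7.1
```

Emit:
arm_command(
  commands=[0, 0, 0, 0, 0, 0, 0, 0, 0, 0, 0, 0, 0, 0, 0, 0, 0, 0, 0, 0, 0, 0, 0, 0, 0, 0, 0, 0, 0, 0, 0, 0, 0, 0, 0, 0, 0, 0, 0, 0, 0, 0, 0, 0, 0, 0, 0, 0, 0, 0, 0, 0, 0, 0, 0, 0],
)

```text
t: 17.75
eef_pos: [0.5612, -0.3261, 0.0628]
tool_rot: [0.002, 0.703, 0.711, 0.002]
contact_force: [-1.1, 0.9, 13.4]
gripper_width: 0.002
grasp_force: 7.1
```

Emit:
arm_command(
  commands=[0, 0, 0, 0, 0, 0, 0, 0, 0, 0, 0, 0, 0, 0, 0, 0, 0, 0, 0, 0, 0, 0, 0, 0, 0, 0, 0, 0, 0, 0, 0, 0, 0, 0, 0, 0, 0, 0, 0, 0, 0, 0],
)

```text
t: 18.35
eef_pos: [0.5612, -0.3261, 0.0628]
tool_rot: [0.002, 0.703, 0.711, 0.002]
contact_force: [-1.5, 0.9, 14.2]
gripper_width: -0.002
grasp_force: 7.1
```

Emit:
arm_command(
  commands=[0, 0, -0.04, 0, 0, 0, 0, 0, 0, -0.08, 0, 0, 0, 0, 0, 0, -0.12, 0, 0, 0, 0, 0, 0, -0.14, 0, 0, 0, 0, 0, 0, -0.14, 0, 0, 0, 0, 0, 0, -0.14, 0, 0, 0, 0],
)

```text
t: 18.95
eef_pos: [0.5589, -0.3256, 0.2]
tool_rot: [-0.001, 0.703, 0.711, 0.001]
contact_force: [0.3, -0.7, 0.0]
gripper_width: 0.001
grasp_force: 0.0
```

```bash
python3 - <<'E'
from h import *
t=read_camera("top");s=read_camera("side")
cv2.imwrite("pics/end.png",np.hstack([cv2.resize(t["img"],(400,300)),cv2.resize(s["img"],(400,300))])[:,:,::-1])
E
```

```text
(no output)
```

View pics/end.png

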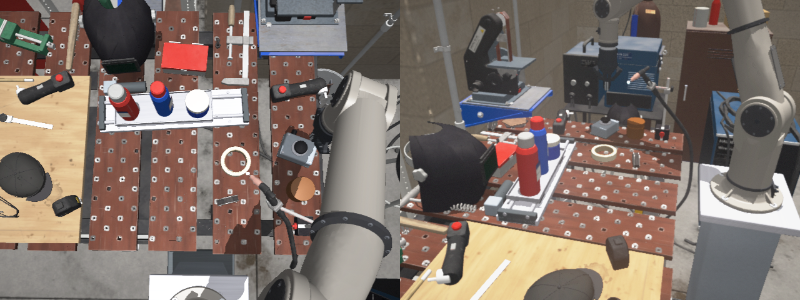

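The tray has run left with all three standing (big can 118,95; can 160,95; jar 197,103), and the arm is clear of everything.

```bash
python3 -c "from station import hand_in; print(hand_in())"
```

```text
the job is handed in; nothing more can be done
None
```

The slim can stands upright in the tray's middle place, the jog button was held fully down for about three seconds, the tray ran on with all three standing, and the job was handed in at about 19 s.

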